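Close the instrument cassette and pin it shut

ROBOT

A 7-joint arm with a two-finger parallel gripper is mounted at the origin on the work surface. World frame = base frame: x ahead of the robot, y to its left, z up, the work surface at z = 0. Lengths are in m, angles in rad, forces in N, time in s.
With the tool pointing down it reaches from about 0.4 to 0.925 m from the base axis. Payload 4.1 kg.
Tool frame: the origin (TCP) lies on the centre line of the jaws, within the pads' length; the fingertips stand 19 mm ahead of it and the grasp point (between the pads) is the TCP; z points along the fingers, y is the line along which they close (so a half turn about z gives the same grasp; the last joint's range is limited). The gripper opens to 85 mm and grips with 20 to 120 N. Pads are 22 mm wide; open, the fingers measure 114 mm over their backs; the gripper's body (76 mm by 85 mm) begins 54 mm behind the grasp point. The pads swing forward as they close: fully open they stand 13 mm farther back than shut.
Start: joints at [-1.272, 0.398, 0.045, 1.537, -0.019, 1.207, -0.051], TCP at [0.252, 0.599, 0.25] pointing down, gripper open.
Joint ranges: [-2.82, 2.82], [-0.49, 2.23], [-1.37, 1.46], [0, 2.46], [-1.36, 4.5], [0.23, 2], [-2.94, 2.94]. Speed limits (rad/s): [2.57, 2.57, 3.14, 3.14, 3.14, 3.14, 3.14].

INTERFACE

Orientations are given as a rotation vector (axis times angle).
In Python, from plant import manip, eyes gives the robot as it stands. The module is installed in compiled form; this text tells all that it offers.
- The arm moves only by the tool send_rows, never from a script. Its argument "rows" is one flat list of numbers, 4 for each row, row after row: the shift along the tool's x, y, z in m, then the turn about the tool's z in rad. In form: [dx, dy, dz, spin, dx, dy, dz, spin, ...]. A call has 1 to 20 rows; each row is the pose to reach, as a shift and turn from the pose commanded when the call began, along the tool's axes at that moment; what a row does not reach only later rows make up. A row lasts 1/8 s, in which the tool goes at most 62.5 mm and 10.7 degrees, less where a joint would pass 70% of its speed; a pose out of reach is approached as far as the arm can. A call with a gripper value outside its range is refused whole. "jaw" is the finger opening in m, from 0 to 0.0854, set as the call begins (left out, the last holds). The fingers move at their own pace and stop on an object; "newtons" is the grip in N (left out, the last holds). Time passes only in rows, so rows that repeat a pose let the fingers close. It gives the time, the measured TCP pose, the force, the opening and the grip force at its end, in the units of the state.
- manip.state(): the state, without advancing time (a new reading comes with each control period).
- eyes.capture(name): name is "scene" or "top"; returns the picture (400x640x3 uint8, red, green, blue); there is no depth.
- eyes.get_calibration(name): a dict with "K" (3x3 intrinsics, pixels), "rvec" (rotation vector, rad) and "tvec" (3), from world to camera coordinates, as OpenCV has them. Camera axes: x right, y down, z forward; pixel columns grow to the right and rows downward; lengths in m; the calibration is good to about 2 mm. A picture is of the moment at which its call begins. get_calibration takes no time and is no camera call.
- manip.finish_job(): hands the job in; it is judged then, once.
The state is a dict: "clock": time; "joint_pos": joint angles; "joint_velocities": joint speeds; "joint_torque": joint torques, N m; "eef_pos": TCP position; "eef_rot": TCP orientation; "contact_force": force on the tool from outside, world axes, zero at the start; "ft_torque": the same for the moment, N m; "finger_gap": finger opening in m; "grip_force": force on a finger pad.
Only numpy, scipy, OpenCV 4.12 (cv2) and the standard library are available. Lean on these libraries where they do the work, as an engineer would, in place of code of your own. Each camera call takes 0.05 s, during which the arm holds its last target. There are 200 camera calls.

TASK

Swing the open lid of the steel instrument cassette down onto its tray, then take the yellow pin from the rack and push it down through the hole in the lid's yellow tab into the hole of the tray below, all the way to the pin's collar. The sprung seal pushes the lid back up, so finish while still gripping the pin and pressing it down firmly, with the lid held fully shut: do not let go at the end. Leave the other pins, the loose instruments, the bowl and the mouse where they are.

Things in the scene. Friction and masses are not known exactly. Their poses are not given: they have to be found in the camera images.
- cassette: Fixed steel tray of the cassette, 120 (x) x 180 (y) x 45 mm high, origin at the centre of its underside on the table; pose varies. The lid is hinged along its top +x edge (the far side). An aluminium block, 34 x 36 mm and as high as the tray, stands against the middle of its -x side and has the hole for the pin.
- bore (a point): Centre of the mouth of the vertical pin hole in the block, 77 mm from the tray's centre towards its -x side, 45 mm above the table. The hole is 11 mm wide with a 2 mm chamfer and goes right through to the table.
- hinge (a point): Middle of the lid's hinge axis, 60 mm from the tray's centre towards its +x side, 48 mm above the table. The axis runs along the tray's y.
- lid_angle (a joint): Lid angle in rad: 0 fully shut, larger is more open; starts at 0.8 to 1.3. Flat perforated steel plate 120 x 180 mm, 6 mm thick (hinge axis at mid thickness), plus the tab. When open its outer face looks up and away from the robot. Stiff hinge (0.16 N m friction): it stays at any angle; 1 to 3 N near the free edge moves it. See lid_hole for the seal.
- lid_hole (a point): Yellow tab on the lid's free edge, 34 x 36 x 6 mm. Origin: centre of its 12 mm through hole, on the underside, 137 mm from the hinge axis; z up along the hole when shut, when it lies straight above the tray's hole. A blue sprung seal under the free edge lifts the unpressed lid about 0.05 rad (7 mm at the tab); about 8 N down at the tab shuts it fully.
- rack: Fixed white rack, 200 (its x) x 50 (its y) x 45 mm high, origin at the centre of its underside, with three 11 mm holes through its top in a row along its x at -70, 0 and +70 mm, a pin standing in each. Pose varies.
- yellow_pin: The pin to use, about 60 g, upright in one of the rack's holes, collar on the rack top (tip 15 mm above the table). Steel shank 8 mm thick, 30 mm long, tapered tip; collar 22 mm wide, from 30 to 34 mm above the tip; round yellow grip 16 mm wide, from 34 to 70 mm above the tip. Origin at the tip, z along the pin to the grip.
- blue_pin: Bystander: the same pin with a blue grip, in another hole of the rack.
- green_pin: Bystander: the same pin with a green grip, in another hole of the rack.
- bowl: Bystander: loose steel bowl, 110 mm across, 45 mm high, origin under its centre.
- scissors: Bystander: loose steel scissors lying flat, 135 mm long, 8 mm high.
- forceps: Bystander: loose steel forceps lying flat, 130 mm long, 6 mm high.
- mouse: Bystander: loose grey computer mouse, 105 x 62 mm, 34 mm high, on a blue mat.
- lid: The lid itself with its yellow tab, origin on the middle of the hinge axis; shut, its axes are the tray's and it reaches from the hinge 120 mm to -x, the tab 154 mm.

How it is judged:
By the outcome, as a careful person would: the job done as asked, in the order asked, and still so for the second after the job is handed in, while the arm keeps its last pose, push and grip.
It also fails if it takes over 48 s, if anything falls off the work surface, if the arm or the gripper's body presses on something with over 40 N, if the wrist force passes 120 N, or if a joint passes its speed limit or range.

## Working session

There is one attempt and no reset: what is moved stays moved. The work goes in short steps, Python scripts to look and compute and a tool call to move; the robot and the scene stay as the last step left them, time stands still between calls to the robot, and variables do not carry over. Pictures are saved under pics/ and viewed, at most 10 in all, crops included, and the job is handed in when it is done.

Besides the shell and the picture viewer there is one more tool, called after "Emit:" by a JSON object that holds its "name" and its "arguments". send_rows: Moves the arm, as the interface text tells. Its arguments: {"type":"object","properties":{"rows":{"type":"array"},"jaw":{"type":"number"},"newtons":{"type":"number"}},"required":["rows"]}

```bash
mkdir -p pics
cat > h.py <<'E'
import numpy as np, cv2
from plant import manip, eyes
def cal(n):
    c=eyes.get_calibration(n); R=cv2.Rodrigues(np.array(c["rvec"],float))[0]
    return np.array(c["K"],float),R,np.array(c["tvec"],float).ravel()
def ray(n,uv):
    K,R,t=cal(n); d=R.T@np.linalg.inv(K)@np.array([uv[0],uv[1],1.]); return -R.T@t,d
def onz(n,uv,z):
    o,d=ray(n,uv); return o+d*(z-o[2])/d[2]
def proj(n,p):
    K,R,t=cal(n); q=K@(R@np.array(p,float)+t); return q[:2]/q[2]
def tri(a,b):
    (o,d),(p,e)=ray("scene",a),ray("top",b)
    s=np.linalg.lstsq(np.c_[d,-e],p-o,rcond=None)[0]; x,y=o+s[0]*d,p+s[1]*e
    return (x+y)/2,np.linalg.norm(x-y)
def blobs(im,lo,hi,amin=25):
    m=cv2.inRange(cv2.cvtColor(im,cv2.COLOR_RGB2HSV),lo,hi)
    n,_,s,c=cv2.connectedComponentsWithStats(m)
    return m,[(s[i].tolist(),c[i].round(1).tolist()) for i in range(1,n) if s[i][4]>=amin]
def snap(n,f):
    im=eyes.capture(n); cv2.imwrite("pics/"+f,im[:,:,::-1]); return im
E
python3 - <<'E'
from h import *
for n in("scene","top"):
    im=snap(n,n+"0.png"); K,R,t=cal(n); print(n,(-R.T@t).round(3),R.round(2).tolist(),K[0,0])
    for k,lo,hi in(("y",(20,120,90),(34,255,255)),("b",(100,120,60),(125,255,255)),("g",(45,100,50),(85,255,255))): print(k,blobs(im,lo,hi)[1])
print(manip.state())
E
```

```text
scene [1.249 0.138 0.681] [[-0.17, 0.99, -0.02], [0.65, 0.1, -0.76], [-0.74, -0.14, -0.66]] 377.37916073753365
y [([216, 158, 8, 12, 62], [219.4, 163.5]), ([320, 164, 18, 17, 198], [328.2, 172.0])]
b [([601, 0, 39, 75, 1825], [625.7, 39.8]), ([0, 47, 82, 40, 1840], [31.1, 63.3]), ([593, 64, 11, 10, 52], [598.1, 69.4]), ([554, 84, 21, 44, 165], [563.6, 105.0]), ([202, 172, 8, 13, 66], [205.3, 178.0]), ([437, 205, 91, 63, 3572], [479.9, 239.0]), ([14, 208, 126, 54, 2690], [74.2, 230.1]), ([64, 236, 22, 27, 262], [75.1, 252.9])]
g [([186, 187, 9, 14, 72], [189.7, 193.5])]
top [ 0.343 -0.014  1.136] [[-0.02, -1.0, -0.0], [-0.98, 0.02, -0.18], [0.18, -0.0, -0.98]] 436.778135711925
y [([290, 188, 18, 12, 139], [299.0, 193.3]), ([434, 240, 6, 7, 31], [436.4, 243.1])]
b [([471, 97, 107, 89, 5868], [524.7, 140.2]), ([123, 168, 75, 79, 4598], [159.5, 206.4]), ([270, 185, 66, 37, 867], [305.1, 205.3]), ([435, 212, 9, 8, 37], [439.9, 215.2])]
g [([439, 185, 9, 8, 39], [443.7, 188.0])]
{'clock': 0.1, 'joint_pos': array([-1.27200252,  0.3991583 ,  0.04502872,  1.53773761, -0.01867247,
        1.20688406, -0.05070438]), 'joint_velocities': array([ 0.0007144 , -0.00291393,  0.00150584, -0.00307514, -0.00164063,
        0.00158301,  0.00256889]), 'joint_torque': array([ 3.80748650e-03, -4.76263547e+01,  1.37051728e+00, -2.54950082e+01,
        1.21612649e-02,  5.07026605e-03,  2.45363179e-05]), 'eef_pos': array([0.25157546, 0.59877396, 0.24934843]), 'eef_rot': array([-6.20508697e-01, -3.07949423e+00,  2.75627979e-03]), 'contact_force': array([-0.08662328, -0.56777755,  0.1276348 ]), 'ft_torque': array([-0.00069118,  0.02534109, -0.05161908]), 'grip_force': 0.0, 'finger_gap': 0.08543592553948641}
```

View pics/scene0.png

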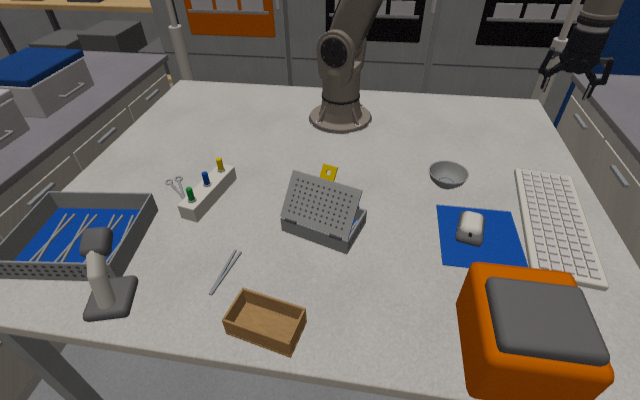

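View pics/top0.png

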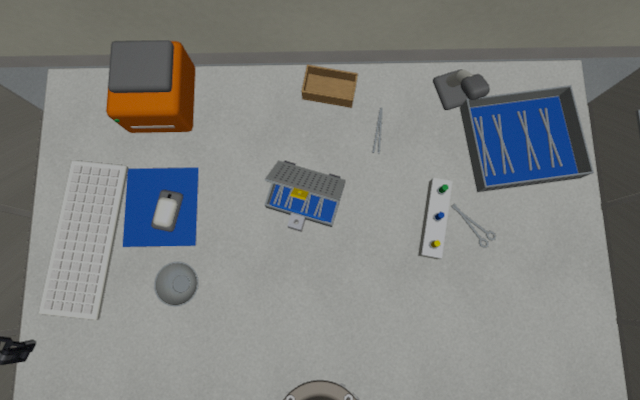

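The scene view shows the lid open, with its yellow tab at (328,172) and the yellow pin at (219,163). In the top view the bore block is near (297,223), the tab at (299,193) and the yellow pin at (436,243).

Run:
```python
from h import *
a=cv2.imread("pics/top0.png"); s=cv2.imread("pics/scene0.png")
f=lambda im,x,y,w,h,k:cv2.resize(im[y:y+h,x:x+w],None,fx=k,fy=k,interpolation=cv2.INTER_CUBIC)
cv2.imwrite("pics/c1.png",np.vstack([f(a,255,155,100,80,6),]))
print("pin",tri((219.4,163.5),(436.4,243.1)),"tab",tri((328.2,172),(299,193.3)))
for z in(.06,.067,.085): print(z,onz("top",(436.4,243.1),z).round(4),onz("scene",(219.4,163.5),z).round(4))
print("pins row",[onz("top",p,.075).round(4).tolist() for p in((436.4,243.1),(439.9,215.2),(443.7,188))])
print("bore",onz("top",(297,224),.045).round(4))
```

```text
pin (array([ 0.43446813, -0.29229629,  0.06708471]), np.float64(0.0007332071662842459)) tab (array([0.54641986, 0.03647293, 0.15405179]), np.float64(0.002772898561520909))
0.06 [ 0.4352 -0.2945  0.06  ] [ 0.4251 -0.2969  0.06  ]
0.067 [ 0.4346 -0.2927  0.067 ] [ 0.4344 -0.292   0.067 ]
0.085 [ 0.433 -0.288  0.085] [ 0.4583 -0.2793  0.085 ]
pins row [[0.4339, -0.2906, 0.075], [0.5022, -0.3035, 0.075], [0.5703, -0.3174, 0.075]]
bore [0.49   0.0491 0.045 ]
```

View pics/c1.png

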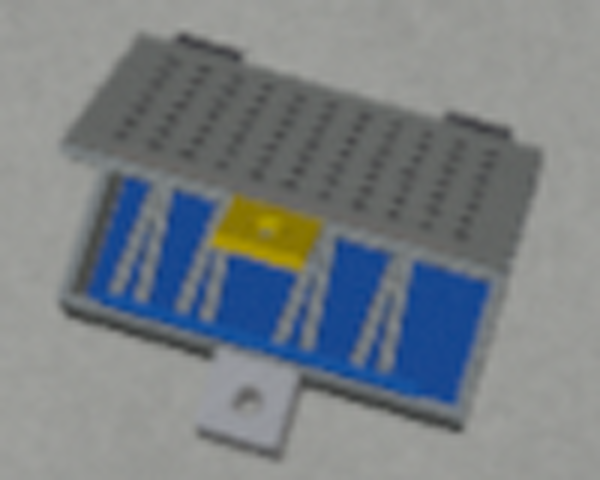

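The crop shows the bore mouth at about (247,400), which is top pixel (296,221). The front rim runs from (66,301) to (464,413), giving a yaw near -0.28.

```bash
cat >> h.py <<'E'
def axes():
    s=manip.state(); return s["eef_pos"],cv2.Rodrigues(s["eef_rot"])[0]
def shift(p,head=None):
    e,R=axes(); d=R.T@(np.array(p)-e)
    h=np.arctan2(R[1,1],R[0,1]); return d.round(4).tolist(),None if head is None else round(h-head,3)
E
python3 - <<'E'
from h import *
c=lambda x,y:(255+(x+.5)/6-.5,155+(y+.5)/6-.5)
b=onz("top",c(247,400),.045); L=onz("top",c(66,301),.045); Rr=onz("top",c(464,413),.045)
d=L-Rr; yaw=np.arctan2(-d[0],d[1]); X=np.array([np.cos(yaw),np.sin(yaw),0])
print("bore",b,"yaw",yaw,"len",np.linalg.norm(d),"rimmid->bore",((L+Rr)/2-b)@X,((L+Rr)/2-b)@np.array([-X[1],X[0],0]))
H=b+.137*X; H[2]=.048
t=tri((328.2,172),(299,193.3))[0]-H; print("H",H,"tab",t@X,t[2],np.arctan2(t[2],-t@X))
head=yaw+np.pi/2
for th in(1.05,.9,.6,.3,.05,0):
    p=H+X*(-.112*np.cos(th)+.003*np.sin(th)+.011); p[2]=H[2]+.112*np.sin(th)+.003*np.cos(th)+.019
    print(th,p.round(4),shift(p,head))
E
```

```text
bore [0.49704656 0.05224136 0.045     ] yaw -0.29252884952630337 len 0.17480320462991147 rimmid->bore 0.01959260476899661 -0.0017423063498319534
H [0.62822648 0.01273404 0.048     ] tab -0.08517697924782837 0.10605178560246346 0.8941290750180976
1.05 [0.5879 0.0249 0.1656] ([-0.5323, -0.3987, 0.0845], np.float64(-0.105))
0.9 [0.5743 0.029  0.1566] ([-0.5182, -0.4002, 0.0935], np.float64(-0.105))
0.6 [0.5519 0.0357 0.1327] ([-0.4949, -0.4026, 0.1174], np.float64(-0.105))
0.3 [0.5372 0.0402 0.103 ] ([-0.4796, -0.4042, 0.1472], np.float64(-0.105))
0.05 [0.5318 0.0418 0.0756] ([-0.474, -0.4047, 0.1745], np.float64(-0.105))
0 [0.5315 0.0419 0.07  ] ([-0.4737, -0.4047, 0.1801], np.float64(-0.105))
```

Emit:
{"name": "send_rows", "arguments": {"rows": [-0.1,-0.07,0,-0.1,-0.25,-0.18,0,-0.1,-0.54,-0.4,0,-0.1,-0.54,-0.4,0,-0.1,-0.54,-0.4,0,-0.1,-0.54,-0.4,0,-0.1,-0.54,-0.4,0,-0.1,-0.54,-0.4,0,-0.1,-0.54,-0.4,0,-0.1,-0.54,-0.4,0,-0.1,-0.54,-0.4,0,-0.1,-0.54,-0.4,0,-0.1,-0.54,-0.4,0,-0.1,-0.54,-0.4,0,-0.1,-0.54,-0.4,0.04,-0.1,-0.54,-0.4,0.06,-0.1], "jaw": 0}}

```text
clock: 2.1
eef_pos: [0.5933, 0.0233, 0.1886]
eef_rot: [-0.461, -3.105, -0.001]
contact_force: [0.6, -0.8, -0.8]
finger_gap: -0.0002
grip_force: 0.0
```

Emit:
{"name": "send_rows", "arguments": {"rows": [0.006,0,0.023,0,0.013,0,0.028,0,0.02,0,0.032,0,0.026,0,0.038,0,0.032,0,0.043,0,0.038,0,0.05,0,0.043,0,0.056,0,0.048,0,0.063,0,0.052,0,0.07,0,0.056,0,0.078,0,0.059,0,0.086,0,0.061,0,0.094,0,0.063,0,0.102,0,0.064,0,0.108,0,0.064,0,0.112,0,0.064,0,0.115,0,0.064,0,0.115,0]}}

```text
clock: 4.22
eef_pos: [0.5335, 0.0401, 0.0752]
eef_rot: [0.466, 3.107, 0.0]
contact_force: [-1.4, 0.5, -0.0]
finger_gap: 0.0001
grip_force: 0.4
```

Run:
```python
from h import *
a=snap("scene","s1.png"); b=snap("top","t1.png")
f=lambda im,x,y,w,h,k:cv2.resize(im[y:y+h,x:x+w,::-1],None,fx=k,fy=k,interpolation=cv2.INTER_CUBIC)
cv2.imwrite("pics/c2.png",np.hstack([f(a,270,140,110,120,3.6),f(b,255,140,110,120,3.6)]))
for n,im in(("s",a),("t",b)): print(n,blobs(im,(20,120,90),(34,255,255),15)[1])
```

```text
s [([216, 158, 8, 12, 62], [219.4, 163.5]), ([337, 189, 9, 9, 46], [341.2, 193.4])]
t [([434, 241, 6, 6, 31], [436.3, 243.3])]
```

View pics/c2.png

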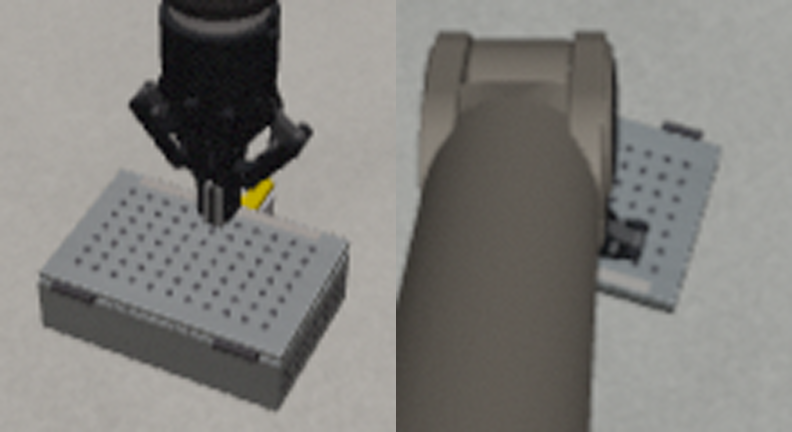

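The lid is down: in the scene crop (left) it lies flat on the tray, with the tab showing beside the fingers. Next, the pin.

Emit:
{"name": "send_rows", "arguments": {"rows": [0,0,-0.06,0,0,0,-0.1,0,0,-0.05,-0.1,0,0,-0.11,-0.1,0,0,-0.17,-0.1,0,-0.003,-0.23,-0.1,0,-0.003,-0.29,-0.1,0,-0.003,-0.346,-0.09,0,-0.003,-0.346,-0.07,0,-0.003,-0.346,-0.06,0,-0.003,-0.346,-0.06,0,-0.003,-0.346,-0.06,0], "jaw": 0.05}}

```text
clock: 5.82
eef_pos: [0.4358, -0.291, 0.1358]
eef_rot: [0.463, 3.106, -0.0]
contact_force: [0.1, -0.6, 0.6]
finger_gap: 0.0505
grip_force: 0.0
```

Run:
```python
from h import *
a=snap("scene","s2.png"); b=snap("top","t2.png")
f=lambda im,x,y,w,h,k:cv2.resize(im[y:y+h,x:x+w,::-1],None,fx=k,fy=k,interpolation=cv2.INTER_CUBIC)
cv2.imwrite("pics/c3.png",np.hstack([f(a,170,100,90,120,4.4),f(b,260,150,90,120,4.4)]))
for n,im in(("s",a),("t",b)): print(n,blobs(im,(20,120,90),(34,255,255),15)[1])
print(shift((.4345,-.292,.071)), manip.state()["finger_gap"])
```

```text
s [([216, 158, 8, 12, 63], [219.4, 163.5]), ([329, 186, 17, 12, 118], [337.0, 191.6])]
t [([287, 213, 18, 16, 175], [295.4, 220.3]), ([434, 242, 6, 5, 24], [436.2, 243.9])]
([0.001, -0.0011, 0.0649], None) 0.0499018546819471
```

View pics/c3.png

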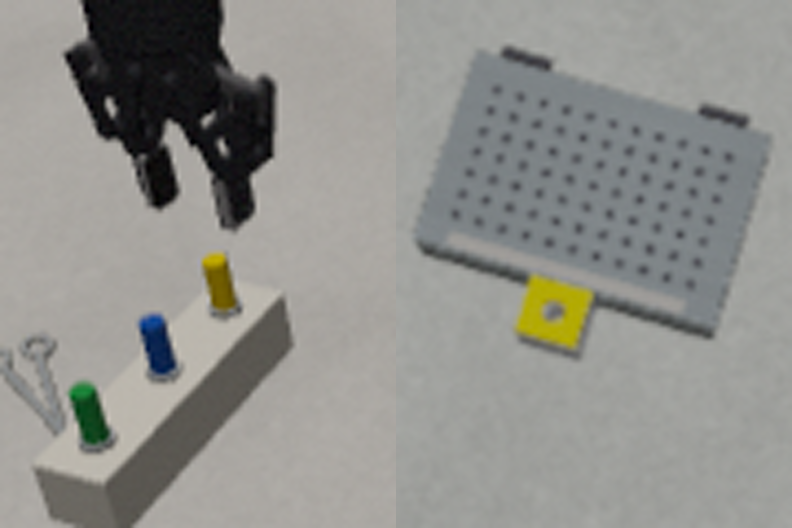

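The jaws stand over the yellow pin (crop (218,285)), and the tab hole shows at top pixel (295.5,220.3). Now I descend and grip.

Emit:
{"name": "send_rows", "arguments": {"rows": [0.001,-0.001,0.03,0,0.001,-0.001,0.05,0,0.001,-0.001,0.064,0,0.001,-0.001,0.064,0,0.001,-0.001,0.064,0]}}

```text
clock: 6.55
eef_pos: [0.4343, -0.2926, 0.072]
eef_rot: [0.466, 3.105, -0.001]
contact_force: [0.0, 0.2, 0.3]
finger_gap: 0.05
grip_force: 0.0
```

Emit:
{"name": "send_rows", "arguments": {"rows": [0,0,0,0,0,0,0,0,0,0,0,0,0,0,0,0,0,0,0,0,0,0,0,0], "jaw": 0, "newtons": 80}}

```text
clock: 7.3
eef_pos: [0.4343, -0.2918, 0.0721]
eef_rot: [0.465, 3.106, 0.002]
contact_force: [-0.6, 1.8, 6.0]
finger_gap: 0.0143
grip_force: 77.9
```

Run:
```python
from h import *
b=cv2.imread("pics/t2.png")[:,:,::-1]
for z in (.051,.058): print(onz("top",(295.5,220.3),z))
m,_=blobs(b,(20,120,90),(34,255,255),15); m[:, 350:]=0
c=max(cv2.findContours(m,cv2.RETR_EXTERNAL,cv2.CHAIN_APPROX_NONE)[0],key=cv2.contourArea); print(cv2.minAreaRect(c))
s=manip.state(); print({k:s[k] for k in("eef_pos","eef_rot","finger_gap","grip_force","contact_force")})
```

```text
[0.49860991 0.05249148 0.051     ]
[0.49760347 0.05206076 0.058     ]
((295.4716796875, 220.3490447998047), (14.56021785736084, 13.323973655700684), 15.945395469665527)
{'eef_pos': array([ 0.43427441, -0.29184876,  0.07205674]), 'eef_rot': array([4.65411067e-01, 3.10587232e+00, 1.53919889e-03]), 'finger_gap': 0.014266429542569412, 'grip_force': 77.88118243217468, 'contact_force': array([-0.60495935,  1.82415293,  6.00551581])}
```

Emit:
{"name": "send_rows", "arguments": {"rows": [0,0,-0.03,0,0,0,-0.06,0,0,0,-0.09,0,0,0.05,-0.1,0,0.01,0.11,-0.1,0,0.02,0.17,-0.1,0,0.03,0.23,-0.1,0,0.04,0.29,-0.1,0,0.0406,0.33,-0.09,0,0.0406,0.3473,-0.075,0,0.0406,0.3473,-0.07,0,0.0406,0.3473,-0.07,0,0.0406,0.3473,-0.07,0]}}

```text
clock: 8.93
eef_pos: [0.4967, 0.0497, 0.1416]
eef_rot: [0.471, 3.106, -0.001]
contact_force: [0.5, 0.2, -0.3]
finger_gap: 0.014
grip_force: 78.2
```

Run:
```python
from h import *
a=snap("scene","s3.png"); b=snap("top","t3.png")
f=lambda im,x,y,w,h,k:cv2.resize(im[y:y+h,x:x+w,::-1],None,fx=k,fy=k,interpolation=cv2.INTER_CUBIC)
cv2.imwrite("pics/c4.png",f(a,300,140,70,70,8))
print(shift((.4973,.0521,.137)), manip.state()["finger_gap"],manip.state()["contact_force"])
e=manip.state()["eef_pos"]
for z in(.081,.11,.12):print(z,proj("scene",(e[0],e[1],z)))
print("hole",proj("scene",(.4976,.0521,.058)),"collar",proj("scene",(e[0],e[1],.137-.022)))
print("tip/tab img", (proj("scene",(e[0],e[1],.081))-[300,140])*8, (proj("scene",(.4976,.0521,.058))-[300,140])*8)
```

```text
([0.0001, 0.0017, 0.0048], None) 0.013819094047240639 [ 0.03096846  0.05795803 -1.38509285]
0.081 [336.96518746 184.02208846]
0.11 [337.14293927 174.93297646]
0.12 [337.20590226 171.71344412]
hole [337.43380357 191.20309633] collar [337.17431123 173.32881127]
tip/tab img [295.72149964 352.17670768] [299.47042854 409.62477062]
```

View pics/c4.png

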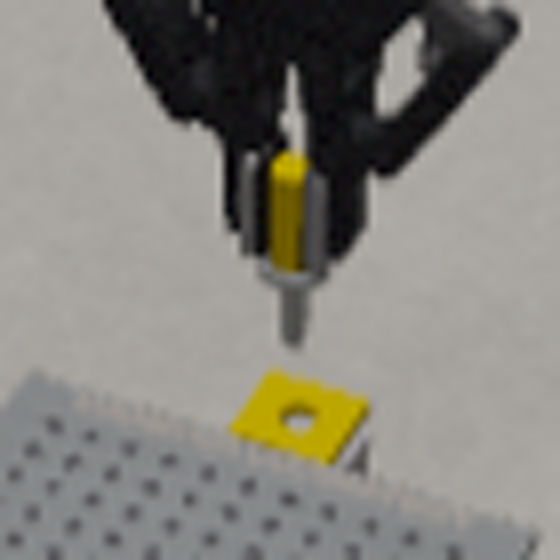

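The pin hangs upright with its tip at crop (294,350). The tab hole is right below at (299,418), so the two line up within about 1–2 mm.

Emit:
{"name": "send_rows", "arguments": {"rows": [-0.0007,0.0002,0.005,0,-0.0007,0.0002,0.01,0,-0.0007,0.0002,0.015,0,-0.0007,0.0002,0.015,0,-0.0007,0.0002,0.015,0]}}

```text
clock: 9.65
eef_pos: [0.4975, 0.0518, 0.1263]
eef_rot: [-0.466, -3.107, -0.0]
contact_force: [0.1, 0.5, -0.3]
finger_gap: 0.0138
grip_force: 78.2
```

Run:
```python
from h import *
a=snap("scene","s4.png")
cv2.imwrite("pics/c5.png",cv2.resize(a[150:210,310:370,::-1],None,fx=9,fy=9,interpolation=cv2.INTER_CUBIC))
print(tri((336.9,191.8),(295.5,220.3)),shift((.498,.0523,.122)))
e=manip.state()["eef_pos"];print(e,(proj("scene",e-[0,0,.056])-[310,150])*9+4)
```

```text
(array([0.49795524, 0.05148036, 0.05624009]), np.float64(0.0013903526608887683)) ([-0.0002, 0.0006, 0.0044], None)
[0.49760158 0.05176829 0.12640174] [250.45149448 341.19468115]
```

View pics/c5.png

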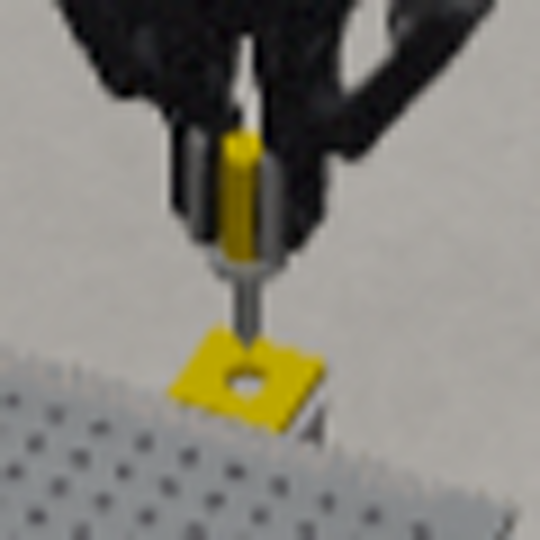

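The tip at (246,343) is directly above the hole at (246,379), and the gap matches the height difference. I'm inserting now.

Emit:
{"name": "send_rows", "arguments": {"rows": [0,0,0.005,0,0,0,0.01,0,0,0,0.014,0,0,0,0.018,0,0,0,0.022,0,0,0,0.026,0,0,0,0.028,0,0,0,0.028,0]}}

```text
clock: 10.7
eef_pos: [0.4974, 0.0517, 0.0981]
eef_rot: [-0.466, -3.107, 0.0]
contact_force: [0.3, 0.1, -1.1]
finger_gap: 0.0139
grip_force: 78.2
```

Emit:
{"name": "send_rows", "arguments": {"rows": [0,0,0.004,0,0,0,0.008,0,0,0,0.011,0,0,0,0.014,0,0,0,0.017,0,0,0,0.019,0,0,0,0.021,0,0,0,0.021,0]}}

```text
clock: 11.7
eef_pos: [0.4973, 0.0518, 0.0779]
eef_rot: [-0.466, -3.106, -0.001]
contact_force: [-4.0, 0.4, 9.0]
finger_gap: 0.0143
grip_force: 79.7
```

Emit:
{"name": "send_rows", "arguments": {"rows": [0,0,0.001,0,0,0,0.002,0,0,0,0.002,0,0,0,0.002,0], "newtons": 110}}

```text
clock: 12.2
eef_pos: [0.4973, 0.0519, 0.0776]
eef_rot: [-0.466, -3.106, -0.002]
contact_force: [-8.3, -0.3, 22.3]
finger_gap: 0.013
grip_force: 107.9
```

Emit:
{"name": "send_rows", "arguments": {"rows": [0.0006,0,0.0005,0,0.0006,0,0.0005,0,0.0006,0,0.0005,0,0.0006,0,0.0005,0]}}

```text
clock: 12.7
eef_pos: [0.4973, 0.0519, 0.0775]
eef_rot: [-0.467, -3.106, -0.002]
contact_force: [-8.3, -0.9, 26.4]
finger_gap: 0.0132
grip_force: 108.1
```

Run:
```python
from h import *
a=snap("scene","s5.png")
cv2.imwrite("pics/c6.png",cv2.resize(a[150:250,270:380,::-1],None,fx=7,fy=6,interpolation=cv2.INTER_CUBIC)[:600])
s=manip.state(); print(s["eef_pos"],s["contact_force"],s["grip_force"])
```

```text
[0.49731188 0.05187459 0.07753516] [-8.87761023 -1.2021195  24.74725438] 108.05060148239136
```

View pics/c6.png

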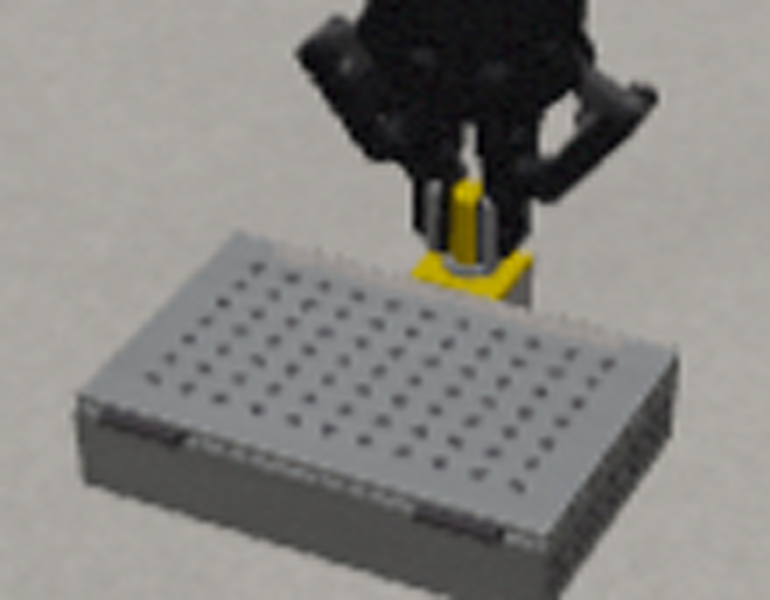

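The collar sits flat on the tab at (470,265), the lid is shut, and about 25 N presses down. I'm handing in the job.

```bash
python3 -c "
from plant import manip
print(manip.finish_job())"
```

```text
the job is handed in; nothing more can be done
None
```

The lid is shut and the yellow pin is in to its collar; I handed the job in at about 13 s with the pin still gripped and pressed down at about 25 N (no verdict was returned).

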